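Open the water tester's battery tray by its concealed catch

TASK

One of the four identical grey pads set flush in the white top panel of the green water tester is the concealed catch of its battery tray. Feel for it by pressing the pads gently with the fingertips until one gives and the orange tray springs fully out by itself, then take the hand away and leave the tray out. Pick nothing up, and leave the bottles, the jar, the screwdriver and the hand-held meter where they stand.

Things in the scene. Friction and masses are not known exactly. Their poses are not given: they have to be found in the camera images.
- tester: water tester: green box with a white flat top panel, 200 (x) x 230 (y) x 75 mm high, fixed to the bench. Origin: centre of its underside, on the bench; z up; its x axis points to the side where the orange battery tray comes out. The panel's lower-y part has the four pads in a 2 x 2 pattern; its higher-y part has a dark blank display and a small bottle standing on it.
- pad1 (a point): centre of the upper face of one of four identical grey square pads (42 x 42 mm, each in a 44 mm square opening of the white panel, face 2 mm below the panel's top, 73 mm above the bench); at tester x -34, y -70 mm. Three pads are rigid blanks; one, a different one each time, is the catch. They look alike and only pressing tells them apart. The point is fixed to the tester and does not move with the pad.
- pad2 (a point): centre of the upper face of one of four identical grey square pads (42 x 42 mm, each in a 44 mm square opening of the white panel, face 2 mm below the panel's top, 73 mm above the bench); at tester x -34, y -2 mm. Three pads are rigid blanks; one, a different one each time, is the catch. They look alike and only pressing tells them apart. The point is fixed to the tester and does not move with the pad.
- pad3 (a point): centre of the upper face of one of four identical grey square pads (42 x 42 mm, each in a 44 mm square opening of the white panel, face 2 mm below the panel's top, 73 mm above the bench); at tester x 34, y -70 mm. Three pads are rigid blanks; one, a different one each time, is the catch. They look alike and only pressing tells them apart. The point is fixed to the tester and does not move with the pad.
- pad4 (a point): centre of the upper face of one of four identical grey square pads (42 x 42 mm, each in a 44 mm square opening of the white panel, face 2 mm below the panel's top, 73 mm above the bench); at tester x 34, y -2 mm. Three pads are rigid blanks; one, a different one each time, is the catch. They look alike and only pressing tells them apart. The point is fixed to the tester and does not move with the pad.
- catch (a joint): travel of the catch, the one pad that gives, in m: 0 at rest, 0.007 fully in (straight down). Starts to move at 1.5 N, needs 4 N fully in, frees the tray at 0.005, springs back by itself when let go.
- tray (a joint): how far the sprung orange battery tray has slid out of the tester's +x side, in m: 0 shut, 0.035 fully out. Held by the catch; once freed it springs out by itself in about 0.3 s and stays out.
- tray_front (a point): middle of the top edge of the orange tray's outer front face (front 130 mm wide, 44 mm high, top edge 52 mm above the bench); moves out with the tray, 35 mm along the tester's x.
- vial: small white bottle with red cap, 26 mm across, 45 mm high, standing on the tester's panel; origin at the centre of its underside. Loose, to be left alone.
- dropper: white dropper bottle with red label, 32 mm across, 70 mm high, on the bench; origin at the centre of its underside. Loose, to be left alone.
- bottle_a: amber sample bottle with blue cap, 72 mm across, 130 mm high; origin at the centre of its underside. Loose, to be left alone.
- bottle_b: amber sample bottle with blue cap and white label, 72 mm across, 130 mm high; origin at the centre of its underside. Loose, to be left alone.
- jar: glass sample jar with white lid, 60 mm across, 75 mm high; origin at the centre of its underside. Loose, to be left alone.
- screwdriver: yellow-handled screwdriver, 170 mm long along its x, lying on the bench on the robot's side of the tester; origin under its middle. Loose, to be left alone.
- meter: black hand-held meter lying flat, 150 x 70 x 28 mm, beside the tester; origin at the centre of its underside. Loose, to be left alone.

How it is judged:
On the way:
1. the catch is pressed in far enough to free the tray (value of joint catch above 0.0045 m), for 0.05 s.
At the end, for the whole second after the job is handed in: The tray has sprung out (more than 30 of its 35 mm) and is at rest, the catch is let go and back within 1.5 mm of rest, and every loose bystander is within 20 mm of where it started (value of joint tray above 0.03 m and velocity of joint tray below 0.01 m/s and value of joint catch below 0.0015 m and not (distance of vial from where it was at the start of the episode above 0.02 m) and not (distance of dropper from where it was at the start of the episode above 0.02 m) and not (distance of bottle_a from where it was at the start of the episode above 0.02 m) and not (distance of bottle_b from where it was at the start of the episode above 0.02 m) and not (distance of jar from where it was at the start of the episode above 0.02 m) and not (distance of screwdriver from where it was at the start of the episode above 0.02 m) and not (distance of meter from where it was at the start of the episode above 0.02 m)); the robot touches nothing.
It fails at once if a bottle, the jar, the screwdriver or the hand-held meter is lifted, carried or shoved more than 20 mm (distance of any of vial, dropper, bottle_a, bottle_b, jar, screwdriver, meter from where it was at the start of the episode above 0.02 m).
It fails at once if a bottle or the jar is tipped over (angle between any of vial, dropper, bottle_a, bottle_b, jar's own z axis and vertical above 0.5 rad).
It fails at once if the fingers press on anything harder than 60 N (not gently) (contact force between the fingers and anything else above 60 N).
It also fails if it takes over 54 s, if anything falls off the work surface, if the arm or the gripper's body presses on something with over 40 N, if the wrist force passes 120 N, or if a joint passes its speed limit or range.

ROBOT

A 6-joint arm with a two-finger parallel gripper is mounted at the origin on the work surface. World frame = base frame: x ahead of the robot, y to its left, z up, the work surface at z = 0. Lengths are in m, angles in rad, forces in N, time in s.
With the tool pointing down it reaches from about 0.3 to 0.875 m from the base axis. Payload 6.4 kg.
Tool frame: the origin (TCP) lies midway between the tips of the shut fingers; the grasp point (between the pads) lies 19 mm behind it; x points along the fingers, y is the direction in which the jaws open and shut, and the axes are right-handed (so a half turn about x gives the same grasp; the last joint's range is limited). The gripper opens to 85 mm and grips with 20 to 120 N. Pads are 22 mm wide; open, the fingers measure 114 mm over their backs; the gripper's body (76 mm by 85 mm) begins 54 mm behind the grasp point. The pads swing forward as they close: fully open they stand 13 mm farther back than shut.
Start: joints at [-1.388, 0.181, 1.607, -0, 1.354, -0.206], TCP at [0.218, -0.532, 0.231] pointing down, gripper open.
Joint ranges: [-2.99, 2.99], [-0.89, 2.07], [0.3, 2.58], [-1.14, 4.28], [0, 2.63], [-3.12, 3.12]. Speed limits (rad/s): [2.57, 2.57, 3.01, 3.14, 3.14, 3.14].

INTERFACE

Orientations are given as a unit quaternion [w, x, y, z].
In Python, from bench import ctrl gives the robot as it stands.
- The arm moves only by the tool servo_tool, never from a script. Its argument "targets" is a list of rows, each a list of 7 numbers: the turn, a rotation vector about the tool's x, y, z in rad, then the shift along the tool's x, y, z in mm, then the opening, from -1 (shut) to 1 (fully open). A call has exactly 8 rows; each row is the pose to reach, as a shift and turn from the pose measured when the call began, along the tool's axes at that moment; what a row does not reach only later rows make up. A row lasts 1/8 s, in which the tool goes at most 62.5 mm and 10.7 degrees, less where a joint would pass 70% of its speed; a pose out of reach is approached as far as the arm can. A call with a gripper value outside its range is refused whole. The fingers move at their own pace and stop on an object; the grip force is fixed at half the most. Time passes only in rows, so rows that repeat a pose let the fingers close, or fill a call up. It gives the time, the measured TCP pose, the force and the opening at its end, in the units of the state.
- ctrl.get_obs(): the state, without advancing time (a new reading comes with each control period).
- ctrl.camera(name): name is "scene" or "top" or "wrist"; returns a dict with "pixels" (400x640x3 uint8, blue, green, red), "intrinsics" (3x3 intrinsics, pixels), "D" ([k1, k2, p1, p2, k3] as OpenCV has them; the pictures are not rectified), "R" (3x3) and "t" (3): a world point X has camera coordinates R X + t; the wrist camera has in their place "tool_from_camera" (4x4, takes a point from camera to tool coordinates, whose origin is the TCP and whose axes are the tool frame's). Camera axes: x right, y down, z forward; pixel columns grow to the right and rows downward; lengths in m; the calibration is good to about 2 mm. A picture is of the moment at which its call begins: read the wrist's pose just before it. There is no depth.
- ctrl.hand_in(): hands the job in, once; it reports no verdict.
The state is a dict: "time_s": time; "q": joint angles; "dq": joint speeds; "joint_efforts": joint torques, N m; "eef_pos": TCP position; "eef_rot": TCP orientation; "wrist_force": force on the tool from outside, world axes, zero at the start; "torque": the same for the moment, N m; "opening": opening from 0.0 (shut) to 1.0 (fully open).
Only numpy, scipy, OpenCV 4.12 (cv2) and the standard library are available. Lean on these libraries where they do the work, as an engineer would, in place of code of your own. Each camera call takes 0.05 s, during which the arm holds its last target.

## Working session

There is one attempt and no reset: what is moved stays moved. The work goes in short steps, Python scripts to look and compute and a tool call to move; the robot and the scene stay as the last step left them, time stands still between calls to the robot, and variables do not carry over. Pictures are saved under pics/ and viewed, and the job is handed in when it is done.

Besides the shell and the picture viewer there is one more tool, called after "Call:" as name(argument=value, ...) on one line, values as JSON. servo_tool: Moves the arm, as the interface text tells. Its arguments: {"type":"object","properties":{"targets":{"type":"array","items":{"type":"array","items":{"type":"number"}}}},"required":["targets"]}

```bash
mkdir -p pics; python3 - <<'E'
from bench import ctrl
import cv2,pickle
o=ctrl.get_obs();print(o)
d={}
for n in("scene","top","wrist"):
    c=ctrl.camera(n);d[n]=c;cv2.imwrite(f"pics/{n}0.png",c["pixels"])
    print(n,{k:v for k,v in c.items() if k!="pixels"})
d['obs']=o
pickle.dump(d,open("c0.pkl","wb"))
E
```

```text
{'time_s': 0.0, 'q': array([-1.38830411e+00,  1.81537169e-01,  1.60801703e+00,  1.57178547e-05,
        1.35381573e+00, -2.06250219e-01]), 'dq': array([-0.00078941,  0.00052807,  0.00164516,  0.00037329, -0.0006036 ,
        0.00081867]), 'joint_efforts': array([-7.96823824e-04, -4.44869864e+01, -3.51340413e+01, -2.31924914e-04,
        9.13056516e-03, -2.81565065e-05]), 'eef_pos': array([ 0.21788271, -0.53151446,  0.23038198]), 'eef_rot': array([ 0.13594793,  0.69380432,  0.13720443, -0.69377854]), 'wrist_force': array([-1.26335705, -0.54894017, -0.03357124]), 'torque': array([ 0.04345867,  0.00679562, -0.00048298]), 'opening': 1.0010853681318175}
scene {'intrinsics': array([[513.20098396,   0.        , 321.62691429],
       [  0.        , 513.20098396, 197.39556138],
       [  0.        ,   0.        ,   1.        ]]), 'D': array([-0.04328048,  0.        ,  0.        ,  0.        ,  0.        ]), 'R': array([[-0.29900201,  0.95417093, -0.01247506],
       [ 0.61818461,  0.18372416, -0.76425991],
       [-0.72694262, -0.23622714, -0.64478768]]), 't': array([ 0.13689339, -0.26253009,
[... 386 characters left out ...]
039, -0.02073398, -0.97688439]]), 't': array([0.10227276, 0.5407873 , 0.81243985])}
wrist {'intrinsics': array([[308.57437799,   0.        , 324.72143595],
       [  0.        , 308.57437799, 199.42517627],
       [  0.        ,   0.        ,   1.        ]]), 'D': array([-0.03749062,  0.        ,  0.        ,  0.        ,  0.        ]), 'tool_from_camera': array([[-1.78735271e-04, -2.70817485e-01,  9.62630696e-01,
        -1.42581792e-01],
       [ 9.99999962e-01,  1.51769272e-04,  2.28371106e-04,
        -1.61789231e-04],
       [-2.07944649e-04,  9.62630701e-01,  2.70817448e-01,
        -6.83005038e-02],
       [ 0.00000000e+00,  0.00000000e+00,  0.00000000e+00,
         1.00000000e+00]])}
```

View pics/top0.png

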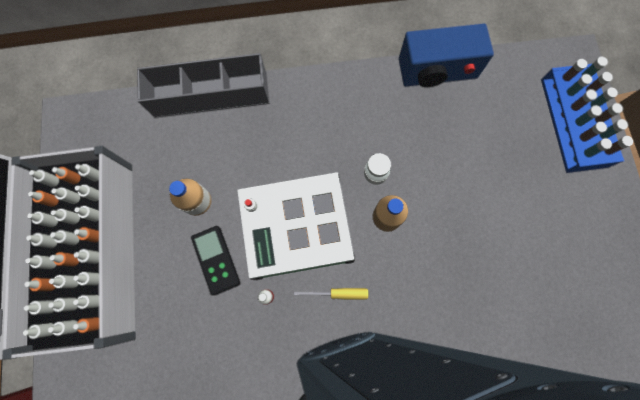

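View pics/scene0.png

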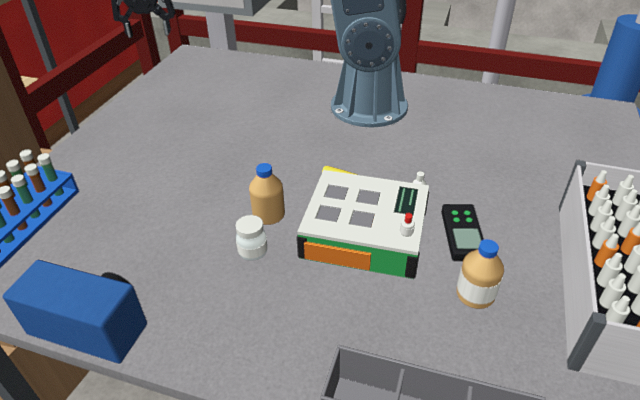

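View pics/wrist0.png

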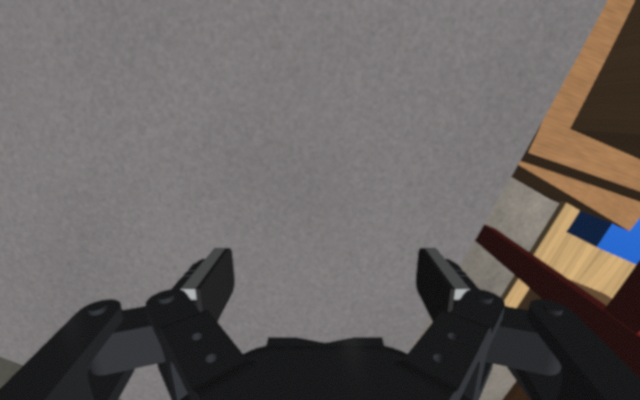

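```bash
python3 - <<'E'
import cv2,pickle
d=pickle.load(open("c0.pkl","rb"))
t=d['top']['pixels'][165:285,225:415];cv2.imwrite("pics/topz.png",cv2.resize(t,None,fx=4,fy=4,interpolation=cv2.INTER_CUBIC))
t=d['scene']['pixels'][150:290,230:430];cv2.imwrite("pics/scenez.png",cv2.resize(t,None,fx=4,fy=4,interpolation=cv2.INTER_CUBIC))
E
```

```text
(no output)
```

View pics/topz.png

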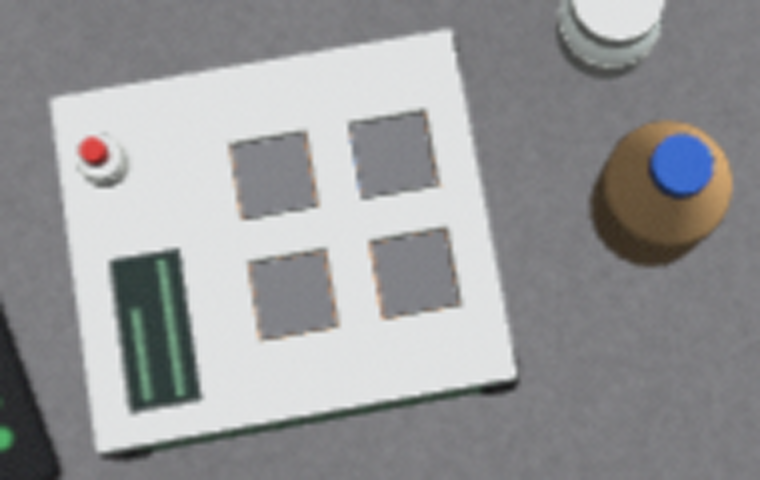

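View pics/scenez.png

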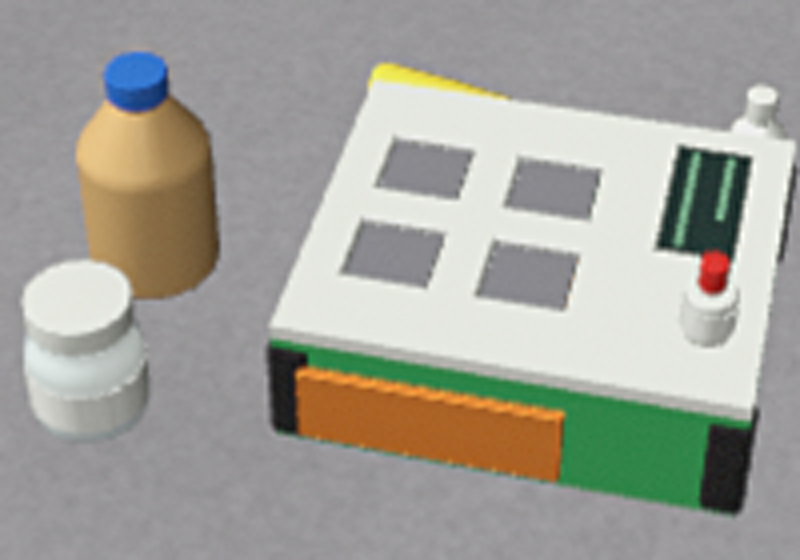

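```bash
cat > h.py <<'E'
import cv2,pickle,numpy as np
from scipy.optimize import least_squares
d=pickle.load(open("c0.pkl","rb"))
def proj(c,X):
    return cv2.projectPoints(np.asarray(X,float).reshape(-1,1,3),cv2.Rodrigues(c['R'])[0],c['t'],c['intrinsics'],c['D'])[0][:,0]
def tri(p,q):
    rows=[]
    u=[cv2.undistortPoints(np.array([[a]],float),d[n]['intrinsics'],d[n]['D'])[0] for a,n in((p,'top'),(q,'scene'))]
    P=[np.c_[d[n]['R'],d[n]['t']] for n in('top','scene')]
    X=cv2.triangulatePoints(P[0],P[1],u[0].T,u[1].T);return (X[:3]/X[3])[:,0]
E
python3 - <<'E'
from h import *
T=lambda p:(np.array(p)-1.5)/4+[225,165]
S=lambda p:(np.array(p)-1.5)/4+[230,150]
L=np.array([[-34,-70],[-34,-2],[34,-70],[34,-2],[100,115],[100,-115],[-100,-115],[-100,115]])/1000
dz=np.array([-2]*4+[0]*4)/1000
tp=T([(416,273),(294,294),(394,154),(275,175),(50,98),(451,30),(516,378),(97,453)])
sp=S([(425,168),(553,188),(393,254),(528,275),(755,412),(270,330),(376,84),(795,142)])
for a,b in zip(tp,sp):print(tri(a,b).round(4))
def pts(v):
    c,s=np.cos(v[2]),np.sin(v[2]);return np.c_[L@np.array([[c,s],[-s,c]])+v[:2],dz+v[3]]
f=lambda v:np.r_[proj(d['top'],pts(v))-tp,proj(d['scene'],pts(v))-sp].ravel()
r=least_squares(f,[0.5,-.05,0,.075]);print(r.x,np.degrees(r.x[2]));print(r.fun.reshape(-1,2).round(1));print(pts(r.x)[:4].round(4))
# per view
for n,q in(('top',tp),('scene',sp)):
    g=least_squares(lambda v:(proj(d[n],pts(np.r_[v,.075]))-q).ravel(),r.x[:3]);print(n,g.x)
from scipy.spatial.transform import Rotation as R
o=d['obs'];print(R.from_quat(o['eef_rot'],scalar_first=True).as_matrix().round(4))
print('bottle_a cap',tri((394.5,205.5),(264,168)),'jar',tri((378,162),(250,222)))
print('vial cap',tri(T((93,150)),S((714,262))))
E
```

```text
[0.4868 0.0413 0.0759]
[0.4837 0.109  0.076 ]
[0.555  0.0448 0.0753]
[0.5513 0.1125 0.0756]
[0.6116 0.234  0.0756]
[0.623  0.0039 0.0744]
[ 0.4232 -0.0052  0.0746]
[0.4115 0.223  0.0769]
[0.51733037 0.11340372 0.05101852 0.07648081] 2.923145623315922
[[-0.2  0. ]
 [-0.2  0.2]
 [-0.   0.1]
 [-0.3  0.1]
 [ 0.2 -0. ]
 [ 0.2 -0.4]
 [ 0.7 -0.2]
 [ 0.1 -0.1]
 [ 0.2  0.6]
 [ 0.4  0.6]
 [ 0.4  0.3]
 [ 0.3  0.5]
 [-0.3 -0.5]
 [-0.  -0.8]
 [-0.6 -0.8]
 [ 0.2  0.2]]
[[0.4869 0.0418 0.0745]
 [0.4835 0.1097 0.0745]
 [0.5549 0.0452 0.0745]
 [0.5514 0.1131 0.0745]]
top [0.51758093 0.11362962 0.04978043]
scene [0.51573634 0.11292286 0.05257809]
[[-3.000e-04  3.790e-01 -9.254e-01]
 [ 1.800e-03 -9.254e-01 -3.790e-01]
 [-1.000e+00 -1.700e-03 -4.000e-04]]
bottle_a cap [ 0.51876195 -0.10183724  0.12992745] jar [ 0.63196218 -0.08946518  0.08401354]
vial cap [0.56680111 0.2031166  0.12105068]
```

```bash
cat >> h.py <<'E'
from scipy.spatial.transform import Rotation as Rn
PAD={1:[.4869,.0418],2:[.4835,.1097],3:[.5549,.0452],4:[.5514,.1131]}
def goto(o,X):
    Rt=Rn.from_quat(o['eef_rot'],scalar_first=True)
    ty=np.array([.051,-.9987,0]);tx=np.array([0,0,-1.]);G=np.c_[tx,ty,np.cross(tx,ty)]
    rv=(Rt.inv()*Rn.from_matrix(G)).as_rotvec()
    print('t',round(o['time_s'],2),'pos',o['eef_pos'].round(4),'F',o['wrist_force'].round(2),'op',round(o['opening'],2))
    print('rv',rv.round(3),'shift',(Rt.inv().apply(np.array(X)-o['eef_pos'])*1000).round(1))
E
python3 -c "
from h import *
from bench import ctrl
goto(ctrl.get_obs(),PAD[1]+[.2])
goto(ctrl.get_obs(),PAD[1]+[.1])"
```

```text
t 0.15 pos [ 0.2179 -0.5317  0.2306] F [-0.67 -0.75 -0.01] op 1.0
rv [ 0.338 -0.     0.001] shift [  31.3 -428.7 -466.3]
t 0.15 pos [ 0.2179 -0.5317  0.2306] F [-0.67 -0.75 -0.01] op 1.0
rv [ 0.338 -0.     0.001] shift [ 131.3 -428.5 -466.3]
```

Call:
servo_tool(targets=[[0.03, 0, 0, 0, -39, -42, -1], [0.07, 0, 0, 0, -78, -85, -1], [0.1, 0, 0, 0, -117, -127, -1], [0.14, 0, 0, 0, -156, -170, -1], [0.18, 0, 0, 0, -195, -212, -1], [0.22, 0, 0, 0, -234, -254, -1], [0.26, 0, 0, 10, -273, -297, -1], [0.3, 0, 0, 10, -312, -339, -1]])

```text
time_s: 1.15
eef_pos: [0.4134, -0.1124, 0.2205]
eef_rot: [-0.03, -0.706, -0.031, 0.707]
wrist_force: [0.2, -0.6, 0.1]
opening: -0.0
```

```bash
python3 -c "
from h import *
from bench import ctrl
goto(ctrl.get_obs(),PAD[1]+[.1])"
```

```text
t 1.15 pos [ 0.4134 -0.1124  0.2205] F [ 0.17 -0.58  0.1 ] op -0.0
rv [0.036 0.001 0.002] shift [ 120.7 -147.   -86.8]
```

Call:
servo_tool(targets=[[0.01, 0, 0, 0, -50, -29, -1], [0.02, 0, 0, 0, -100, -58, -1], [0.036, 0, 0, 0, -147, -87, -1], [0.036, 0, 0, 30, -147, -87, -1], [0.036, 0, 0, 60, -147, -87, -1], [0.036, 0, 0, 90, -147, -87, -1], [0.036, 0, 0, 115, -147, -87, -1], [0.036, 0, 0, 120, -147, -87, -1]])

```text
time_s: 2.15
eef_pos: [0.4855, 0.0421, 0.0989]
eef_rot: [-0.017, -0.705, -0.019, 0.709]
wrist_force: [-1.0, 0.2, 0.2]
opening: -0.001
```

```bash
python3 -c "
from h import *
from bench import ctrl
o=ctrl.get_obs()
goto(o,PAD[1]+[.073])
for n in('wrist','scene'):
    c=ctrl.camera(n);cv2.imwrite('pics/%s1.png'%n,c['pixels'])"
```

```text
t 2.15 pos [0.4855 0.0421 0.0989] F [-0.96  0.16  0.17] op -0.0
rv [0.    0.005 0.003] shift [25.9  0.5 -1.5]
```

View pics/wrist1.png

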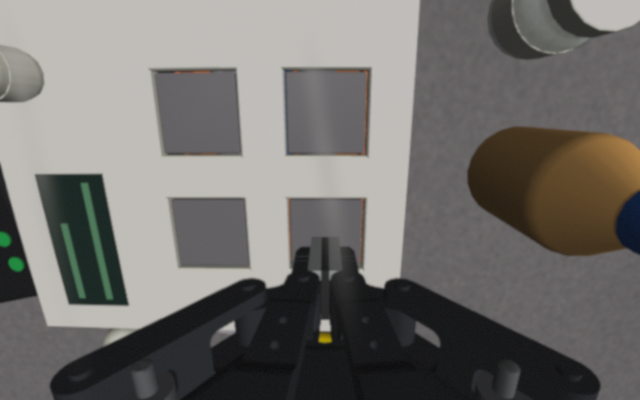

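The shut fingertips (about 325,245) stand over pad 1 (290–365 wide, top edge at row 198), square to it. Descending slowly to feel it.

Call:
servo_tool(targets=[[0, 0.005, 0, 10, 0, -1, -1], [0, 0.005, 0, 18, 0, -1, -1], [0, 0.005, 0, 22, 0, -1, -1], [0, 0.005, 0, 24, 0, -1, -1], [0, 0.005, 0, 25, 0, -1, -1], [0, 0.005, 0, 26, 0, -1, -1], [0, 0.005, 0, 27, 0, -1, -1], [0, 0.005, 0, 27, 0, -1, -1]])

```text
time_s: 3.25
eef_pos: [0.4878, 0.042, 0.0735]
eef_rot: [0.017, 0.708, 0.019, -0.706]
wrist_force: [-1.0, 0.7, -0.3]
opening: 0.004
```

Call:
servo_tool(targets=[[0, 0, 0, 0.5, 0, 0, -1], [0, 0, 0, 1, 0, 0, -1], [0, 0, 0, 1.5, 0, 0, -1], [0, 0, 0, 2, 0, 0, -1], [0, 0, 0, 2.5, 0, 0, -1], [0, 0, 0, 3, 0, 0, -1], [0, 0, 0, 3, 0, 0, -1], [0, 0, 0, 3, 0, 0, -1]])

```text
time_s: 4.25
eef_pos: [0.4879, 0.042, 0.0705]
eef_rot: [0.017, 0.708, 0.019, -0.706]
wrist_force: [-0.5, 0.4, 3.3]
opening: -0.004
```

Call:
servo_tool(targets=[[0, 0, 0, 0.5, 0, 0, -1], [0, 0, 0, 1, 0, 0, -1], [0, 0, 0, 1.5, 0, 0, -1], [0, 0, 0, 2, 0, 0, -1], [0, 0, 0, 2.5, 0, 0, -1], [0, 0, 0, 3, 0, 0, -1], [0, 0, 0, 3, 0, 0, -1], [0, 0, 0, 3, 0, 0, -1]])

```text
time_s: 5.25
eef_pos: [0.4879, 0.042, 0.0675]
eef_rot: [0.017, 0.708, 0.019, -0.706]
wrist_force: [-1.0, -1.0, 2.3]
opening: 0.002
```

```bash
python3 -c "
from h import *
from bench import ctrl
o=ctrl.get_obs()
goto(o,PAD[1]+[.073])
for n in('top','scene'):
    c=ctrl.camera(n);cv2.imwrite('pics/%s2.png'%n,c['pixels'])"
```

```text
t 5.25 pos [0.4879 0.042  0.0675] F [-0.96 -1.    2.26] op 0.0
rv [ 0.    -0.003  0.002] shift [-5.5  0.1  1. ]
```

View pics/scene2.png

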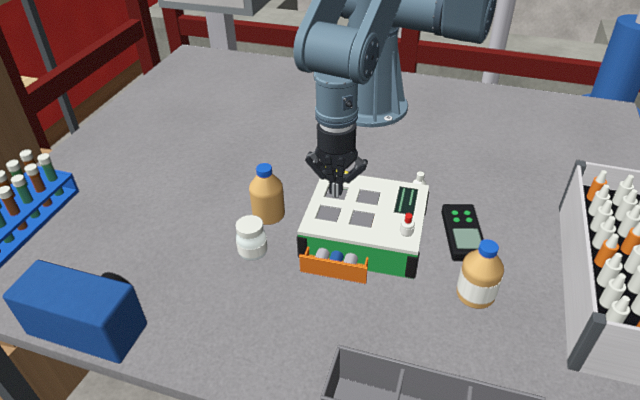

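Pad 1 gave and the tray is out: its orange front is at about (334,268), with the batteries showing at about row 257. I'll raise the hand.

Call:
servo_tool(targets=[[0, 0, 0, -1, 0, 0, -1], [0, 0, 0, -5, 0, 0, -1], [0, 0, 0, -20, 0, 0, -1], [0, 0, 0, -50, 0, 0, -1], [0, 0, 0, -90, 0, 0, -1], [0, 0, 0, -130, 0, 0, -1], [0, 0, 0, -150, 0, 0, -1], [0, 0, 0, -150, 0, 0, -1]])

```text
time_s: 6.35
eef_pos: [0.4885, 0.0416, 0.2199]
eef_rot: [0.018, 0.71, 0.019, -0.704]
wrist_force: [0.6, -0.8, 0.1]
opening: -0.005
```

Call:
servo_tool(targets=[[0, 0, 0, 0, 0, 20, -1], [0, 0, 0, 0, 0, 50, -1], [0, 0, 0, 0, 0, 80, -1], [0, 0, 0, 0, 0, 110, -1], [0, 0, 0, 0, 0, 120, -1], [0, 0, 0, 0, 0, 120, -1], [0, 0, 0, 0, 0, 120, -1], [0, 0, 0, 0, 0, 120, -1]])

```text
time_s: 7.35
eef_pos: [0.3693, 0.0354, 0.219]
eef_rot: [0.018, 0.71, 0.019, -0.704]
wrist_force: [-0.7, 1.2, 0.9]
opening: 0.004
```

```bash
python3 -c "
from h import *
from bench import ctrl
o=ctrl.get_obs()
print(o['eef_pos'],o['wrist_force'],abs(o['dq']).max())
c=ctrl.camera('scene');cv2.imwrite('pics/scene3.png',c['pixels'])
tf=tri
for x in(100,135):
    a=.051;P=np.array([.5173+np.cos(a)*x/1e3-np.sin(a)*-.0,.1134+np.sin(a)*x/1e3,.052]);print(x,proj(d['scene'],P))
df=cv2.absdiff(c['pixels'],d['scene']['pixels']).max(2)
cv2.imwrite('pics/diff3.png',df)"
```

```text
[0.36926121 0.03535287 0.21895514] [-0.70986125  1.16566551  0.87388019] 0.004820490547147631
100 [[355.78647127 250.66998069]]
135 [[351.97215365 263.99224781]]
```

View pics/scene3.png

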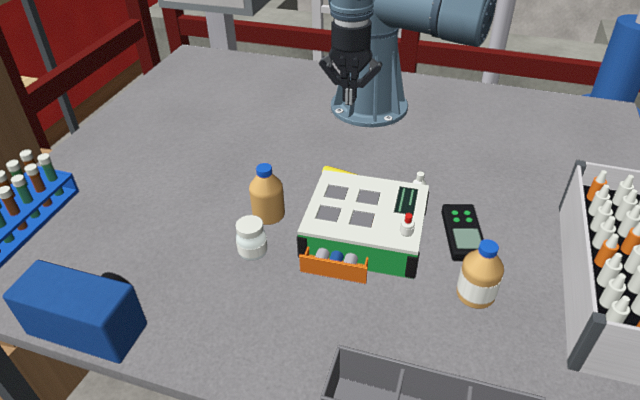

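View pics/diff3.png

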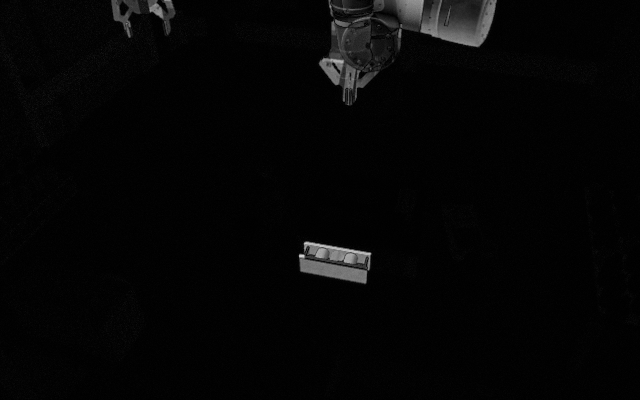

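```bash
python3 -c "
from bench import ctrl
print(ctrl.hand_in())"
```

```text
the job is handed in; nothing more can be done
None
```

The catch was pad 1, the first pad I pressed, and the battery tray is now fully out. I pressed it with the shut fingertips at about 2–3 N. It gave about 5.5 mm and the tray sprang out. I then raised the hand and drew it back toward the robot, clear of everything, and handed the job in at about 7.4 s.

- **Tray:** in the last scene picture its front edge sits at about row 263, and a 35 mm travel would put it at row 264.
- **Bystanders:** comparing that picture with the first one shows only the arm and the tray changed. The bottles, jar, meter and screwdriver have not moved; the screwdriver is mostly hidden behind the tester in that view.
- **Catch:** pad 1 looks the same as before in the picture. I could not measure its travel back to rest directly.
- **Hand:** the wrist force was within about 1.5 N of zero, its usual noise, and the arm was still.

No check failed. The one small disagreement was height: the cameras put the panel and pads about 1.5 mm higher than the text says.

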